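# Open a square jar in the bracing nest

### The arm

A 7-joint arm with a two-finger parallel gripper is mounted at the origin on the work surface. World frame = base frame: x ahead of the robot, y to its left, z up, the work surface at z = 0. Lengths are in m, angles in rad, forces in N, time in s.
With the tool pointing down it reaches from about 0.4 to 0.85 m from the base axis. Payload 10.4 kg.
Tool frame: the origin (TCP) lies midway between the tips of the shut fingers; the grasp point (between the pads) lies 19 mm behind it (env.grip_point_offset is the distance from the TCP to the grasp point, in m); z points along the fingers, y is the line along which they close (so a half turn about z gives the same grasp; the last joint's range is limited). The gripper opens to 85 mm and grips with 20 to 120 N. Pads are 22 mm wide; open, the fingers measure 114 mm over their backs; the gripper's body (76 mm by 85 mm) begins 54 mm behind the grasp point. The pads swing forward as they close: fully open they stand 13 mm farther back than shut.
Start: joints at [1.259, 0.332, -0.065, 1.46, 0.022, 1.35, -0.088], TCP at [0.178, -0.599, 0.231] pointing down, gripper open.
Joint ranges: [-2.6, 2.6], [-0.5, 2.12], [-1.47, 1.34], [0.16, 2.42], [-1.27, 4.41], [0.06, 2.06], [-2.6, 2.6]. Speed limits (rad/s): [2.22, 2.22, 2.79, 2.79, 3.14, 3.14, 3.14].

### API

Orientations are given as [roll, pitch, yaw] about the fixed x, y, z axes, in that order (R = Rz(yaw) Ry(pitch) Rx(roll)).
In Python, from plant import env gives the robot as it stands.
- The arm moves only by the tool move_arm, never from a script. Its argument "moves" is a list of rows, each a list of 5 numbers: the closure in counts, from 0 (fully open) to 255 (shut), then the shift along the tool's x, y, z in m, then the turn about the tool's z in rad. In form: [[hand, dx, dy, dz, twist], ...]. A call has 1 to 20 rows; each row is the pose to reach, as a shift and turn from the pose commanded when the call began, along the tool's axes at that moment; what a row does not reach only later rows make up. A row lasts 1/10 s, in which the tool goes at most 50 mm and 8.59 degrees, less where a joint would pass 70% of its speed; a pose out of reach is approached as far as the arm can. A call with a gripper value outside its range is refused whole. The fingers move at their own pace and stop on an object; "squeeze" is the grip in N (left out, the last holds). Time passes only in rows, so rows that repeat a pose let the fingers close. It gives the time, the measured TCP pose, the force, the opening and the grip force at its end, in the units of the state.
- env.state(): the state, without advancing time (a new reading comes with each control period).
- env.capture(name): name is "scene" or "side" or "wrist"; returns a dict with "frame" (400x640x3 uint8, red, green, blue), "range_z" (400x640 float32, m along the optical axis (not along the pixel's ray), 0 where there is no reading), "fx", "fy", "cx", "cy" (pixels), "cam_to_world" (4x4, takes a point from camera to world coordinates); the wrist camera has in their place "T_tool_cam" (4x4, takes a point from camera to tool coordinates, whose origin is the TCP and whose axes are the flange's). Camera axes: x right, y up, looking along -z (the intrinsics and any distortion apply to the point x, -y, -z); pixel columns grow to the right and rows downward; lengths in m; the calibration is good to about 2 mm. A picture is of the moment at which its call begins: read the wrist's pose just before it.
- env.hand_in(): hands the job in; it is judged then, once.
The state is a dict: "time_s": time; "q": joint angles; "joint_vel": joint speeds; "joint_efforts": joint torques, N m; "eef_pos": TCP position; "ee_rot": TCP orientation; "ft_force": force on the tool from outside, world axes, zero at the start; "torque": the same for the moment, N m; "width": finger opening in m; "grasp_force": force on a finger pad.
Only numpy, scipy, OpenCV 4.12 (cv2) and the standard library are available. Lean on these libraries where they do the work, as an engineer would, in place of code of your own. Each camera call takes 0.05 s, during which the arm holds its last target. There are 200 camera calls.

### The job

Stand the square lug-capped jar, still closed, upright and fully down in the square pocket of the aluminium nest, which keeps it from turning. Then unscrew its tight cap (anticlockwise from above) and stop turning once its lugs are free, without forcing it on hard against the next stop; lift the cap off while the jar stays fully seated, and finish holding the cap level in the gripper, straight above the open mouth with two to three centimetres of clear air under it. Do not tip the jar over, and leave the other things on the bench where they are.

Things in the scene. Friction and masses are not known exactly. Their poses are not given: they have to be found in the camera images.
- jar: White SQUARE plastic jar, 0.28 to 0.45 kg, standing closed on the bench. Body 60 x 60 mm up to 77 mm, foot stepped in to 54 mm for the lowest 3 mm, shoulder 50 mm square up to 80 mm. Origin: centre of the underside; z up, x and y along its sides (any quarter turn fits the nest). Loose on the bench it spins with the cap, so it must be braced. It may be lifted by its closed cap.
- jar_mouth (a point): Centre of the jar's round mouth, top of the neck, 102 mm above the jar's underside; axes as the jar. Neck 38 mm across, 45 mm over its three thread lugs. A spring-loaded rubber seal disc in the mouth stands 4 mm proud (7 mm once open) and presses up on the closed cap with about 25 N.
- cap: Round black ribbed cap of the square jar, 54 mm across, 26 mm high, 30 g; grip of 40 to 100 N is fine. Origin: centre of its open lower edge; z up. Closed, that edge is 84 mm above the jar's underside (4 mm above the shoulder). Three inner lugs hook under the neck's lugs, level: it does not climb as it turns. Its x axis starts along the jar's x.
- cap_top (a point): Centre of the cap's top, 26 mm above its lower edge (110 mm above the jar's underside when closed). Turning takes about 0.2 to 0.4 N m. Anticlockwise from above, relative to the jar, it stays locked up to 48 degrees, lifts straight off between 48 and 80 (aim for 65; let go there, it springs up 3 mm) and meets a stop at about 82. Clockwise it is already at its stop.
- nest: Aluminium bracing block bolted to the bench, 104 x 104 mm, 35 mm high, with a square pocket in the middle of its top: 63 x 63 mm with a 3 mm lead-in chamfer, 30 mm deep (floor 5 mm above the bench). Origin: centre of the underside; x and y along its sides and the pocket's sides. It does not move. It may be to the left or the right of the robot, the jar on the other side.
- nest_floor (a point): Centre of the floor of the nest's pocket, 5 mm above the bench; the jar's underside centre belongs here. Axes as the nest.
- round_jar: Bystander: white ROUND jar with a black cap, 60 mm across, 78 mm high; origin at the centre of its underside. Between the two task places.
- steel_cup: Bystander: open steel cup, 56 mm across, 60 mm high; origin at the centre of its underside.
- weight: Bystander: brass balance weight, 36 mm across, 54 mm high; origin at the centre of its underside.
- funnel: Bystander: steel funnel standing mouth down, 90 mm across, 70 mm high; origin at the centre of its underside.
- bottle: Bystander: amber glass bottle, 56 mm across, 150 mm high; origin at the centre of its underside.
- carton: Bystander: cardboard carton 90 x 70 mm, 50 mm high; origin at the centre of its underside.
- brush: Bystander: hand brush lying flat; origin at its underside, x along it.
Things that resemble listed ones, but are neither listed nor needed, are in the scene too. Several things have the shape of the cap; the one meant has the colours described above.

How it is judged:
By the outcome, as a careful person would: the job done as asked, in the order asked, and still so for the second after the job is handed in, while the arm keeps its last pose, push and grip.
It also fails if it takes over 48 s, if anything falls off the work surface, if the arm or the gripper's body presses on something with over 40 N, if the wrist force passes 120 N, or if a joint passes its speed limit or range.

## Working session

There is one attempt and no reset: what is moved stays moved. The work goes in short steps, Python scripts to look and compute and a tool call to move; the robot and the scene stay as the last step left them, time stands still between calls to the robot, and variables do not carry over. Pictures are saved under pics/ and viewed, at most 10 in all, crops included, and the job is handed in when it is done.

Besides the shell and the picture viewer there is one more tool, called after "Emit:" as a command line: name --pt "numbers of a row" for each row, then --argument value for the rest. move_arm: Moves the arm, as the interface text tells. Its arguments: {"type":"object","properties":{"moves":{"type":"array"},"squeeze":{"type":"number"}},"required":["moves"]}

```bash
ls; mkdir -p pics; cat > h.py <<'E'
import numpy as np, cv2
from plant import env
from scipy.spatial.transform import Rotation as R
def cap(n):
    s=env.state(); c=env.capture(n)
    if 'cam_to_world' in c: T=np.array(c['cam_to_world'])
    else:
        W=np.eye(4); W[:3,:3]=R.from_euler('xyz',s['ee_rot']).as_matrix(); W[:3,3]=s['eef_pos']; T=W@np.array(c['T_tool_cam'])
    c['T']=T; return c
def cloud(c):
    z=c['range_z']; v,u=np.mgrid[0:z.shape[0],0:z.shape[1]]
    P=np.stack([(u-c['cx'])/c['fx']*z,-(v-c['cy'])/c['fy']*z,-z],-1)
    P=P@c['T'][:3,:3].T+c['T'][:3,3]; P[z==0]=np.nan; return P
def save(n,im): cv2.imwrite('pics/'+n,im[...,::-1])
E
python3 - <<'E'
from h import *
s=env.state(); print({k:np.round(v,3) for k,v in s.items()})
a=cap('scene');b=cap('side')
print({k:v for k,v in a.items() if k not in('frame','range_z')})
print(b['T'])
save('scene.png',a['frame']);save('side.png',b['frame'])
np.savez('s.npz',f=a['frame'],P=cloud(a),g=b['frame'],Q=cloud(b))
E
```

```text
pics
{'time_s': np.float64(0.0), 'q': array([ 1.259,  0.333, -0.065,  1.461,  0.022,  1.35 , -0.089]), 'joint_vel': array([ 0.001, -0.002, -0.   , -0.001,  0.002, -0.   , -0.001]), 'joint_efforts': array([ 0.0000e+00, -6.2543e+01,  5.0000e-02, -3.9161e+01,  1.6000e-02,
        1.0000e-02,  0.0000e+00]), 'eef_pos': array([ 0.178, -0.599,  0.23 ]), 'ee_rot': array([-3.14 ,  0.   ,  0.289]), 'ft_force': array([-0.3  ,  0.575, -1.01 ]), 'torque': array([0.048, 0.025, 0.022]), 'grasp_force': np.float64(0.0), 'width': np.float64(0.085)}
{'fx': 396.0676489294688, 'fy': 396.0676489294688, 'cx': 328.56679395851035, 'cy': 199.84559831752932, 'cam_to_world': array([[ 0.37627398, -0.65061372,  0.65963602,  1.2677158 ],
       [ 0.92645202,  0.25635404, -0.27562523, -0.27399476],
       [ 0.0102252 ,  0.71483172,  0.69922175,  0.85307105],
       [ 0.        ,  0.        ,  0.        ,  1.        ]]), 'T': array([[ 0.37627398, -0.65061372,  0.65963602,  1.2677158 ],
       [ 0.92645202,  0.25635404, -0.27562523, -0.27399476],
       [ 0.0102252 ,  0.71483172,  0.69922175,  0.85307105],
       [ 0.        ,  0.        ,  0.        ,  1.        ]])}
[[-7.81559316e-01  4.52508199e-01 -4.29419801e-01  1.04200543e-01]
 [-6.23830846e-01 -5.67287309e-01  5.37605975e-01  5.67062955e-01]
 [-3.33292154e-04  6.88056276e-01  7.25657254e-01  8.16974850e-01]
 [ 0.00000000e+00  0.00000000e+00  0.00000000e+00  1.00000000e+00]]
```

View pics/scene.png

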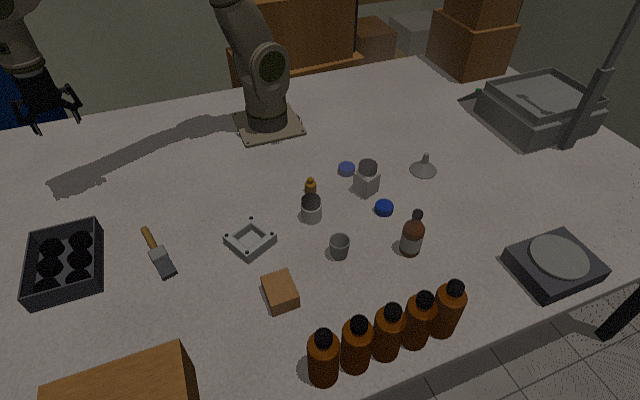

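View pics/side.png

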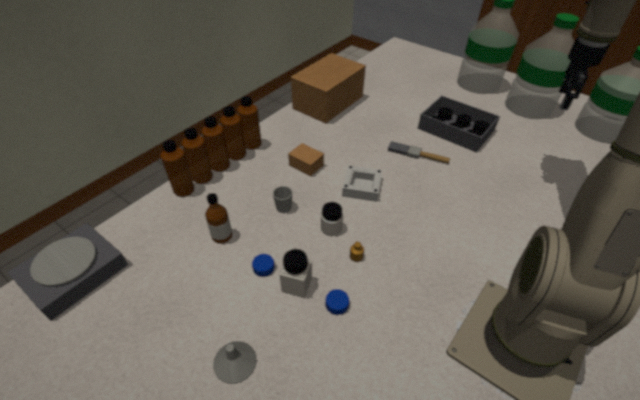

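The jar with the square body is at scene (367,178) and side (295,272). These could be mistaken for it:
- The round jar at scene (311,209) and side (332,218), rejected because its body is round.
- The blue loose caps at scene (346,168) and (384,207), rejected by colour.

The nest is at scene (250,239) and side (363,182). Next I measure both and check the choice in a close crop.

```bash
python3 - <<'E'
from h import *
d=np.load('s.npz')
for f,P,n,jb,nb in((d['f'],d['P'],'scene',(340,150,395,205),(215,210,285,270)),(d['g'],d['Q'],'side',(270,235,325,305),(335,155,392,208))):
    for nm,b,rs in(('jar',jb,[(.100,.118),(.072,.084),(.015,.07)]),('nest',nb,[(.028,.042),(-.01,.012)])):
        p=P[b[1]:b[3],b[0]:b[2]].reshape(-1,3)
        for lo,hi in rs:
            q=p[(p[:,2]>lo)&(p[:,2]<hi)]
            if len(q)<5: print(n,nm,lo,len(q));continue
            r=cv2.minAreaRect((q[:,:2]*1000).astype(np.float32)); c=cv2.minEnclosingCircle((q[:,:2]*1000).astype(np.float32))
            print(n,nm,lo,hi,len(q),'med z',np.median(q[:,2]).round(4),'rect',np.round(r[0],1),np.round(r[1],1),round(r[2],1),'circ',np.round(c[0],1),round(c[1],1))
a=cv2.resize(d['g'][235:305,260:340],None,fx=4.5,fy=4.5,interpolation=2)
b=cv2.resize(d['g'][150:220,330:410],None,fx=4.5,fy=4.5,interpolation=2)
save('crop.png',np.hstack([a,b]))
E
```

```text
scene jar 0.1 0.118 221 med z 0.112 rect [470.  182.9] [53.6 54.1] 24.8 circ [469.  183.1] 29.7
scene jar 0.072 0.084 139 med z 0.0787 rect [470.7 182.6] [59.6 63. ] 21.6 circ [471.3 183.2] 39.4
scene jar 0.015 0.07 630 med z 0.0297 rect [457.7 180.3] [248.5  69.1] 12.8 circ [455.  191.9] 124.3
scene nest 0.028 0.042 874 med z 0.0367 rect [ 542.4 -202.2] [107.1 107.3] 25.1 circ [ 542.  -202.5] 73.0
scene nest -0.01 0.012 2984 med z 0.0024 rect [ 520.2 -206.5] [205.6 230.5] 72.4 circ [ 517.6 -205.8] 151.9
side jar 0.1 0.118 446 med z 0.1097 rect [468.3 182.6] [53.3 54.3] 39.4 circ [468.2 181.8] 27.8
side jar 0.072 0.084 218 med z 0.0769 rect [468.1 182.2] [59.5 60.5] 20.9 circ [468.5 181.5] 39.8
side jar 0.015 0.07 476 med z 0.0394 rect [497.8 188. ] [129.2  68.9] 11.2 circ [499.2 181.3] 70.3
side nest 0.028 0.042 615 med z 0.0344 rect [ 541.2 -205.7] [103.9 109. ] 25.6 circ [ 540.8 -206.5] 73.2
side nest -0.01 0.012 2136 med z -0.0 rect [ 553.7 -241.3] [184.1 248.2] 36.6 circ [ 552.8 -248.7] 146.2
```

View pics/crop.png

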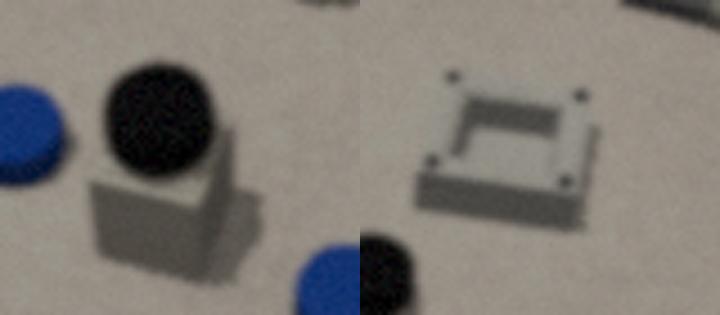

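The crop shows a square white body under a black cap at side (295,265), and the nest pocket is empty. Jar: about (0.469, 0.1825), yaw 21°. Nest: about (0.542, -0.204), yaw 25.3°. Next I work out the move above the jar by way of a point farther out.

```bash
cat >> h.py <<'E'
def go(x,y,z,yawdeg,ref=None):
    "shift in tool axes from measured (or given) pose"
    s=env.state(); p,r=ref if ref else (s['eef_pos'],s['ee_rot'])
    M=R.from_euler('xyz',r).as_matrix(); d=M.T@(np.array([x,y,z])-p)
    return np.round(d,4), round(-np.deg2rad(yawdeg)+r[2],4)
E
python3 - <<'E'
from h import *
print(env.grip_point_offset, go(.45,-.25,.235,21),go(.469,.1825,.225,21))
d=np.load('s.npz');
for n,P,b in(('bottle',d['P'],(395,205,430,262)),('cup',d['P'],(325,230,355,265)),('round',d['P'],(298,190,326,225))):
    p=P[b[1]:b[3],b[0]:b[2]].reshape(-1,3); p=p[p[:,2]>.045]; print(n,np.median(p,0).round(3),np.nanmax(p[:,2]))
E
```

```text
0.0187 (array([ 0.3602, -0.2569, -0.0041]), np.float64(-0.0777)) (array([ 0.5016, -0.666 ,  0.0064]), np.float64(-0.0777))
bottle [0.738 0.18  0.099] 0.1538179494804096
cup [0.665 0.008 0.057] 0.0656608175810105
round [ 0.527 -0.018  0.078] 0.08422461305337148
```

Emit:
move_arm --pt "0 0.04 -0.028 0 -0.01" --pt "0 0.08 -0.057 0 -0.02" --pt "0 0.12 -0.086 0 -0.03" --pt "0 0.16 -0.114 0 -0.04" --pt "0 0.2 -0.143 0 -0.05" --pt "0 0.24 -0.171 0 -0.06" --pt "0 0.28 -0.2 0 -0.07" --pt "0 0.32 -0.228 0 -0.078" --pt "0 0.36 -0.257 0 -0.078" --pt "0 0.375 -0.3 0 -0.078" --pt "0 0.39 -0.345 0 -0.078" --pt "0 0.405 -0.39 0 -0.078" --pt "0 0.42 -0.435 0 -0.078" --pt "0 0.435 -0.48 0 -0.078" --pt "0 0.45 -0.525 0 -0.078" --pt "0 0.465 -0.57 0 -0.078" --pt "0 0.48 -0.615 0 -0.078" --pt "0 0.5 -0.66 0 -0.078" --pt "0 0.5016 -0.666 0.006 -0.078" --pt "0 0.5016 -0.666 0.006 -0.078" --squeeze 80

```text
time_s: 2.1
eef_pos: [0.4683, 0.1835, 0.2243]
ee_rot: [-3.141, 0.002, 0.37]
ft_force: [0.6, -0.1, -0.9]
width: 0.0861
grasp_force: 0.0
```

```bash
python3 - <<'E'
from h import *
print(np.round(env.state()['q'],3))
c=cap('wrist');P=cloud(c);save('w1.png',c['frame']);
g=c['frame'].max(-1)
for nm,lo,hi in(('captop',.104,.118),('shoulder',.07,.084)):
    m=(P[...,2]>lo)&(P[...,2]<hi)&(np.hypot(P[...,0]-.469,P[...,1]-.1825)<.05)
    q=(P[m][:,:2]*1000).astype(np.float32)
    if len(q)>9:
        r=cv2.minAreaRect(q);k=cv2.minEnclosingCircle(q);print(nm,len(q),np.median(P[m][:,2]),r,k)
E
```

```text
[ 0.311  0.141 -0.83   1.75   0.107  1.299 -1.744]
captop 3211 0.1098821799241732 ((470.9864807128906, 182.734375), (54.15647888183594, 54.64148712158203), 67.44766998291016) ((470.69927978515625, 182.35821533203125), 27.85069465637207)
shoulder 912 0.07643855483853146 ((470.9410705566406, 182.56568908691406), (59.46515655517578, 60.11085510253906), 22.03931999206543) ((470.7184143066406, 182.7244415283203), 40.63265609741211)
```

View pics/w1.png

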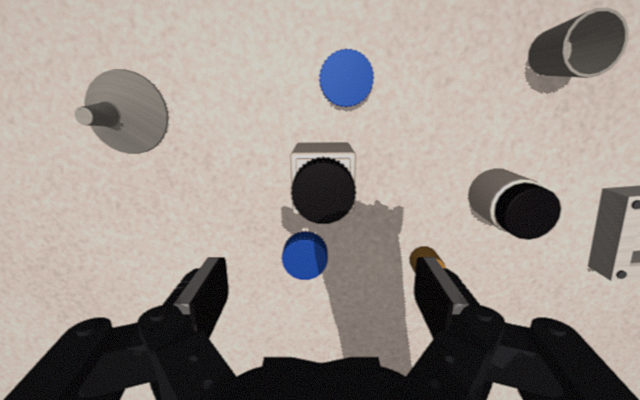

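The wrist view shows the target's black cap at pixel (322,190) on its square body, with blue decoys at (346,78) and (305,255) and the round jar at (525,205). The jar is at (0.4705, 0.1825). I'll descend and grip the cap.

Emit:
move_arm --pt "0 0.001 0.001 0.03 0" --pt "0 0.001 0.001 0.06 0" --pt "0 0.001 0.001 0.09 0" --pt "0 0.001 0.001 0.11 0" --pt "0 0.001 0.001 0.125 0" --pt "0 0.001 0.001 0.135 0" --pt "0 0.001 0.001 0.144 0" --pt "0 0.001 0.001 0.144 0" --pt "0 0.001 0.001 0.144 0" --pt "60 0.001 0.001 0.144 0" --pt "120 0.001 0.001 0.144 0" --pt "255 0.001 0.001 0.144 0" --pt "255 0.001 0.001 0.144 0" --pt "255 0.001 0.001 0.144 0" --pt "255 0.001 0.001 0.144 0" --pt "255 0.001 0.001 0.144 0" --squeeze 80

```text
time_s: 3.75
eef_pos: [0.4708, 0.1821, 0.0822]
ee_rot: [3.141, -0.001, 0.367]
ft_force: [-2.1, 0.4, 6.7]
width: 0.0514
grasp_force: 82.5
```

Emit:
move_arm --pt "255 0 0 -0.01 0" --pt "255 0 0 -0.03 0" --pt "255 0 0 -0.06 0" --pt "255 0 0 -0.09 0" --pt "255 0 0 -0.12 0" --pt "255 0 0 -0.14 0" --pt "255 0 0 -0.15 0" --pt "255 0 0 -0.15 0" --pt "255 0 0 -0.15 0" --pt "255 0 0 -0.15 0"

```text
time_s: 4.75
eef_pos: [0.4699, 0.1812, 0.23]
ee_rot: [-3.141, 0.002, 0.367]
ft_force: [-0.3, 0.1, -3.9]
width: 0.0511
grasp_force: 84.3
```

```bash
python3 - <<'E'
from h import *
s=env.state(); print(s['ft_force'],s['torque'],s['width'],s['eef_pos'],s['ee_rot'],go(.5415,-.204,.231,25))
b=cap('side');P=cloud(b)
m=(np.hypot(P[...,0]-.47,P[...,1]-.1825)<.06)&(P[...,2]>.1)&(P[...,2]<.30)
v,u=np.where(m);print(u.min(),u.max(),v.min(),v.max())
save('lift.png',cv2.resize(b['frame'][180:320,220:380],None,fx=4,fy=4))
E
```

```text
[-0.30518442  0.13723162 -3.88678903] [-0.05241065 -0.0098358  -0.01909988] 0.05114632665235647 [0.46985299 0.18123127 0.23000508] [-3.14134083e+00  2.09884683e-03  3.66821883e-01] (array([-0.0713,  0.3853, -0.0009]), np.float64(-0.0695))
274 312 179 259
```

View pics/lift.png

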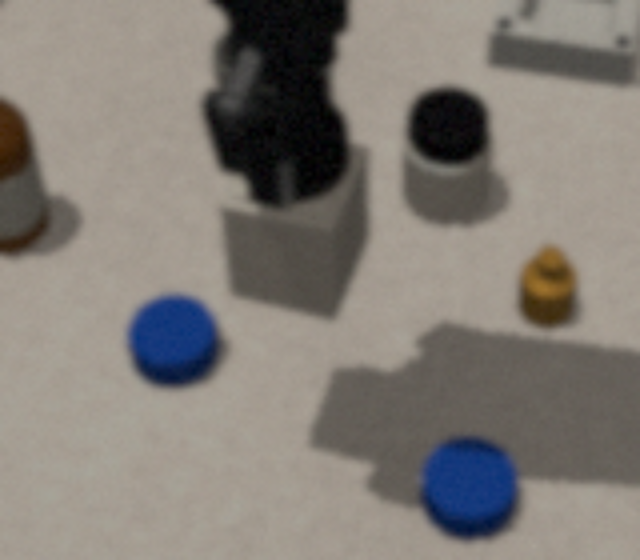

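The jar hangs upright in the gripper at crop (295,240), with the bystanders untouched. Next I carry it over to the nest.

Emit:
move_arm --pt "255 -0.003 0.018 -0.001 0" --pt "255 -0.007 0.04 -0.001 -0.01" --pt "255 -0.013 0.07 -0.001 -0.02" --pt "255 -0.019 0.1 -0.001 -0.03" --pt "255 -0.024 0.13 -0.001 -0.04" --pt "255 -0.03 0.16 -0.001 -0.05" --pt "255 -0.035 0.19 -0.001 -0.065" --pt "255 -0.041 0.22 -0.001 -0.065" --pt "255 -0.046 0.25 -0.001 -0.065" --pt "255 -0.052 0.28 -0.001 -0.065" --pt "255 -0.057 0.31 -0.001 -0.065" --pt "255 -0.063 0.34 -0.001 -0.065" --pt "255 -0.068 0.365 -0.001 -0.065" --pt "255 -0.07 0.378 -0.001 -0.065" --pt "255 -0.071 0.385 -0.001 -0.065" --pt "255 -0.071 0.385 -0.001 -0.065" --pt "255 -0.071 0.385 -0.001 -0.065" --pt "255 -0.071 0.385 -0.001 -0.065"

```text
time_s: 6.6
eef_pos: [0.5424, -0.2018, 0.2325]
ee_rot: [-3.142, -0.0, 0.434]
ft_force: [0.1, 0.4, -2.5]
width: 0.0515
grasp_force: 84.3
```

```bash
cat > m.py <<'E'
from h import *
from scipy.stats import circmean
s=env.state();x,y,z=s['eef_pos'];print(s['eef_pos'].round(4),np.round(s['ee_rot'],4),s['ft_force'].round(1))
pts={'jar':[],'nest':[]}
for n in('scene','side'):
    c=cap(n);P=cloud(c);save('m_%s_%d.png'%(n,s['time_s']*100),c['frame'])
    zb=z-.082
    m=(np.hypot(P[...,0]-x,P[...,1]-y)<.055)&(P[...,2]>zb+.006)&(P[...,2]<zb+.070)
    m=cv2.erode(m.astype(np.uint8),np.ones((2,2)))>0
    q=P[m]; r=cv2.minAreaRect((q[:,:2]*1000).astype(np.float32)); print(n,'jar',len(q),r, 'zmin',q[:,2].min())
    pts['jar'].append(q)
    m=(np.hypot(P[...,0]-.542,P[...,1]+.204)<.08)&(P[...,2]>.028)&(P[...,2]<.042)
    q=P[m]; r=cv2.minAreaRect((q[:,:2]*1000).astype(np.float32)); print(n,'nest',len(q),r); pts['nest'].append(q)
for k,v in pts.items():
    print(k,cv2.minAreaRect((np.vstack(v)[:,:2]*1000).astype(np.float32)))
E
python3 m.py
```

```text
[ 0.5424 -0.2018  0.2325] [-3.1415e+00 -3.0000e-04  4.3370e-01] [ 0.1  0.4 -2.5]
scene jar 537 ((563.0093383789062, -205.0861358642578), (78.06425476074219, 39.63499069213867), 73.41144561767578) zmin 0.15688930231708675
scene nest 880 ((540.8073120117188, -202.3578643798828), (109.033203125, 108.14653015136719), 24.894262313842773)
side jar 416 ((519.96533203125, -194.44515991210938), (80.10093688964844, 40.896148681640625), 68.60517883300781) zmin 0.15696075501200524
side nest 608 ((541.33154296875, -205.47930908203125), (104.28526306152344, 109.117919921875), 25.59440803527832)
jar ((541.091796875, -200.25457763671875), (63.93379592895508, 64.14456939697266), 25.593626022338867)
nest ((541.5335083007812, -203.92269897460938), (109.033203125, 111.59685516357422), 24.894262313842773)
```

```bash
python3 - <<'E'
from h import *
c=cap('wrist');P=cloud(c);save('w2.png',c['frame'])
for nm,lo,hi in(('nesttop',.028,.043),('shoulder',.217,.236)):
    m=(P[...,2]>lo)&(P[...,2]<hi)&(np.hypot(P[...,0]-.542,P[...,1]+.203)<.085)
    q=(P[m][:,:2]*1000).astype(np.float32)
    if len(q)>9: print(nm,len(q),np.median(P[m][:,2]),cv2.minAreaRect(q))
E
```

```text
nesttop 3131 0.03472320912797233 ((560.8019409179688, -195.34913635253906), (65.35165405273438, 104.2701644897461), 25.81367301940918)
shoulder 3403 0.2268776080318915 ((558.4817504882812, -194.5672607421875), (25.281261444091797, 60.236148834228516), 25.139602661132812)
```

View pics/w2.png

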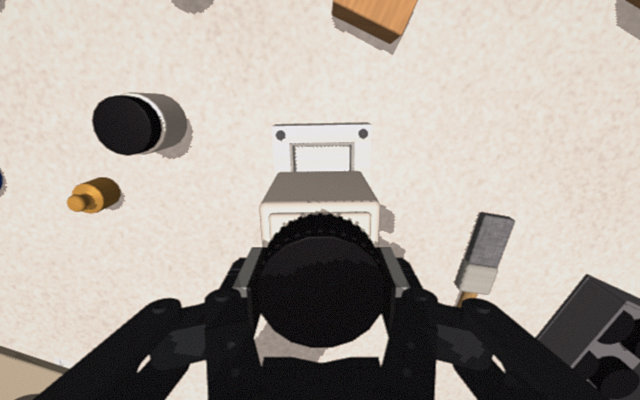

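The wrist view shows the jar lined up over the nest; its far side is at pixel (322,130). An offset of about 2 mm in y and 0.5° is left, so I correct that and start lowering.

Emit:
move_arm --pt "255 -0.0005 0.0017 0.02 -0.01" --pt "255 -0.0005 0.0017 0.05 -0.01" --pt "255 -0.0005 0.0017 0.08 -0.01" --pt "255 -0.0005 0.0017 0.1 -0.01" --pt "255 -0.0005 0.0017 0.108 -0.01" --pt "255 -0.0005 0.0017 0.112 -0.01" --pt "255 -0.0005 0.0017 0.116 -0.01" --pt "255 -0.0005 0.0017 0.12 -0.01" --pt "255 -0.0005 0.0017 0.124 -0.01" --pt "255 -0.0005 0.0017 0.127 -0.01" --pt "255 -0.0005 0.0017 0.127 -0.01"

```text
time_s: 7.85
eef_pos: [0.5424, -0.205, 0.105]
ee_rot: [-3.141, 0.0, 0.442]
ft_force: [0.1, -0.6, -3.4]
width: 0.0516
grasp_force: 84.3
```

Emit:
move_arm --pt "255 0 0 0.004 0" --pt "255 0 0 0.008 0" --pt "255 0 0 0.012 0" --pt "255 0 0 0.015 0" --pt "255 0 0 0.017 0" --pt "255 0 0 0.018 0" --pt "255 0 0 0.018 0"

```text
time_s: 8.55
eef_pos: [0.5426, -0.205, 0.0875]
ee_rot: [3.141, -0.0, 0.442]
ft_force: [0.6, -0.2, -3.0]
width: 0.0511
grasp_force: 84.6
```

Emit:
move_arm --pt "255 0 0 0.001 0" --pt "255 0 0 0.002 0" --pt "255 0 0 0.003 0" --pt "255 0 0 0.003 0"

```text
time_s: 8.95
eef_pos: [0.5435, -0.205, 0.0872]
ee_rot: [3.14, -0.001, 0.442]
ft_force: [-9.5, 3.6, 22.6]
width: 0.0513
grasp_force: 87.7
```

The jar is seated: a 23 N reaction at the expected height. I'll ease off the push and unscrew.

Emit:
move_arm --pt "255 0 0 -0.002 0" --pt "255 0 0 -0.002 -0.05" --pt "255 0 0 -0.002 -0.12" --pt "255 0 0 -0.002 -0.2" --pt "255 0 0 -0.002 -0.28" --pt "255 0 0 -0.002 -0.36" --pt "255 0 0 -0.002 -0.44" --pt "255 0 0 -0.002 -0.52" --pt "255 0 0 -0.002 -0.6" --pt "255 0 0 -0.002 -0.6"

```text
time_s: 9.95
eef_pos: [0.5435, -0.205, 0.0874]
ee_rot: [3.139, -0.001, 1.045]
ft_force: [-0.7, 0.6, 4.5]
width: 0.0514
grasp_force: 85.4
```

```bash
python3 - <<'E'
from h import *
s=env.state();print(s['torque'],s['ft_force'],s['q'].round(2))
c=cap('wrist');P=cloud(c)
m=(P[...,2]>.070)&(P[...,2]<.092)&(np.hypot(P[...,0]-.542,P[...,1]+.204)<.046)
q=(P[m][:,:2]*1000).astype(np.float32); print(len(q),np.percentile(P[m][:,2],[5,50,95]),cv2.minAreaRect(q))
save('w3.png',c['frame'])
E
```

```text
[0.27128153 0.04752058 0.04672065] [-0.71420162  0.55726113  4.5017926 ] [ 0.79  0.43 -0.62  1.72  0.28  1.08 -0.45]
3397 [0.07304602 0.08161461 0.08549736] ((555.7012939453125, -187.09197998046875), (37.63372802734375, 74.83939361572266), 62.43164825439453)
```

View pics/w3.png

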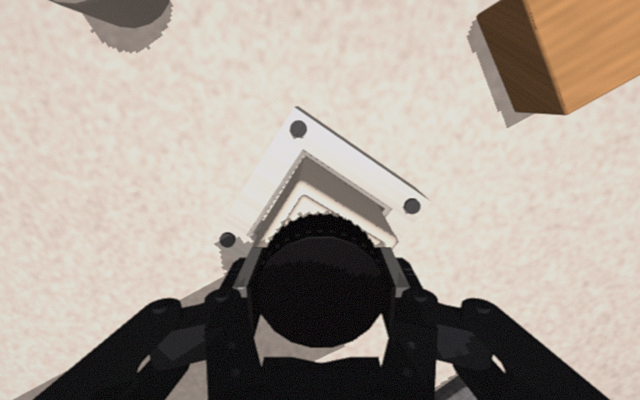

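The jar stays square in the nest while the cap turns; the nest corner is at (298,108) and the jar corner at (300,185). I'll finish the turn to 67°, which leaves room for the small play in the pocket.

Emit:
move_arm --pt "255 0 0 0 -0.08" --pt "255 0 0 0 -0.16" --pt "255 0 0 0 -0.24" --pt "255 0 0 0 -0.32" --pt "255 0 0 0 -0.4" --pt "255 0 0 0 -0.48" --pt "255 0 0 0 -0.54" --pt "255 0 0 0 -0.57" --pt "255 0 0 0 -0.57" --pt "255 0 0 0 -0.57"

```text
time_s: 11.0
eef_pos: [0.5436, -0.2045, 0.0885]
ee_rot: [3.14, 0.001, 1.612]
ft_force: [-6.2, 3.9, 17.3]
width: 0.0513
grasp_force: 86.9
```

```bash
python3 - <<'E'
from h import *
s=env.state();print(s['torque'],s['ft_force'],s['ee_rot'])
c=cap('wrist');P=cloud(c)
m=(P[...,2]>.070)&(P[...,2]<.09)&(np.hypot(P[...,0]-.542,P[...,1]+.204)<.046)
q=(P[m][:,:2]*1000).astype(np.float32); print(len(q),np.percentile(P[m][:,2],[5,50,95]),cv2.minAreaRect(q))
E
```

```text
[ 0.92546436  1.3319156  -0.00205193] [-6.16750663  3.91048108 17.25328279] [3.13952187e+00 6.36003345e-04 1.61219299e+00]
3463 [0.07315441 0.08188731 0.08547096] ((539.4188842773438, -197.64048767089844), (59.840301513671875, 43.980445861816406), 27.508359909057617)
```

The upward push of 17 N and the 1 mm rise show that the lugs are free. I'll lift straight up, slowly at first.

Emit:
move_arm --pt "255 0 0 -0.002 0" --pt "255 0 0 -0.005 0" --pt "255 0 0 -0.009 0" --pt "255 0 0 -0.014 0" --pt "255 0 0 -0.02 0" --pt "255 0 0 -0.026 0" --pt "255 0 0 -0.032 0" --pt "255 0 0 -0.038 0" --pt "255 0 0 -0.043 0" --pt "255 0 0 -0.046 0" --pt "255 0 0 -0.047 0" --pt "255 0 0 -0.047 0" --pt "255 0 0 -0.047 0"

```text
time_s: 12.35
eef_pos: [0.5424, -0.205, 0.1331]
ee_rot: [-3.141, -0.0, 1.612]
ft_force: [0.1, 0.9, 0.9]
width: 0.0513
grasp_force: 84.7
```

```bash
python3 - <<'E'
from h import *
s=env.state();print(s['torque'],s['ft_force'],s['eef_pos'],s['ee_rot'],s['grasp_force'],s['width'])
ims=[]
for n,b in (('scene',(205,165,295,265)),('side',(320,110,410,210))):
    c=cap(n);P=cloud(c);ims.append(cv2.resize(c['frame'][b[1]:b[3],b[0]:b[2]],None,fx=4.4,fy=4.4,interpolation=2))
    d=np.hypot(P[...,0]-.5425,P[...,1]+.2045)<.05
    for nm,lo,hi in(('body',.068,.0835),('neck+seal',.095,.119)):
        m=d&(P[...,2]>lo)&(P[...,2]<hi);q=P[m]
        if len(q)>5: print(n,nm,len(q),np.percentile(q[:,2],[5,50,95]).round(4),cv2.minAreaRect((q[:,:2]*1000).astype(np.float32)))
save('end.png',np.hstack(ims))
c=cap('wrist');P=cloud(c);d=np.hypot(P[...,0]-.5425,P[...,1]+.2045)<.05
m=d&(P[...,2]>.072)&(P[...,2]<.088);print('wrist',m.sum(),np.percentile(P[m][:,2],[5,50,95]),cv2.minAreaRect((P[m][:,:2]*1000).astype(np.float32)))
E
```

```text
[-0.00352512  0.02374223  0.01161047] [0.14550234 0.88383826 0.92944846] [ 0.54235558 -0.20504521  0.13306559] [-3.14125378e+00 -6.78235828e-05  1.61176770e+00] 84.71140734414803 0.05132749084713832
scene body 158 [0.069  0.0779 0.0831] ((542.4635620117188, -203.36941528320312), (62.18628692626953, 60.74781036376953), 28.22370147705078)
scene neck+seal 128 [0.0972 0.1081 0.1165] ((548.3526611328125, -203.42552185058594), (42.27499008178711, 31.76048469543457), 86.52669525146484)
side body 166 [0.0701 0.0796 0.0831] ((540.4099731445312, -204.846435546875), (60.117469787597656, 63.76460266113281), 27.146963119506836)
side neck+seal 136 [0.0974 0.1069 0.1147] ((535.9515380859375, -198.1680908203125), (45.02930450439453, 36.10980987548828), 32.28548049926758)
wrist 3505 [0.07810139 0.08265622 0.08548401] ((542.4567260742188, -204.18833923339844), (60.05921173095703, 59.446678161621094), 27.488658905029297)
```

View pics/end.png

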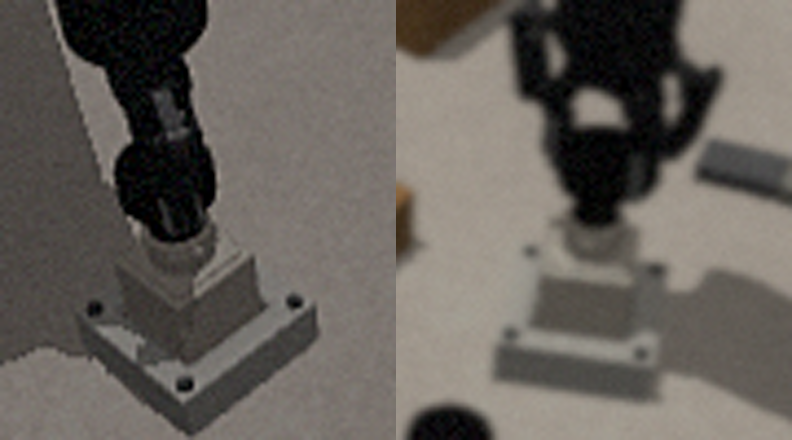

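The jar is open and still square in the nest, its top at z ≈ 0.082 with the white neck visible (left image about (180,255)). The cap is held above it. One last check of the cap's height and level, then I hand in.

```bash
python3 - <<'E'
from h import *
c=cap('wrist');P=cloud(c)
m=(np.hypot(P[...,0]-.5424,P[...,1]+.205)<.018)&(P[...,2]>.14)&(P[...,2]<.18)
q=P[m];A=np.c_[q[:,:2]-q[:,:2].mean(0),np.ones(len(q))];k=np.linalg.lstsq(A,q[:,2],rcond=None)[0]
z=np.median(q[:,2]);print(len(q),z,'edge above mouth',z-.026-.107,'tilt deg',np.rad2deg(k[:2]))
if .0265<z-.133<.0295: print(env.hand_in())
E
```

```text
5212 0.16093974202065475 edge above mouth 0.02793974202065476 tilt deg [-0.51335605 -0.04743847]
the job is handed in; nothing more can be done
None
```

The job is handed in at about 12.5 s: the jar is seated upright in the nest, and the cap came off after a 67° turn and is held about level, roughly 28 mm above the open mouth (about 21 mm above the seal disc).

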